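Hang up the onion gauge and hold the brush cleaner's run lever in its third notch

ROBOT

A 6-joint arm with a two-finger parallel gripper is mounted at the origin on the work surface. World frame = base frame: x ahead of the robot, y to its left, z up, the work surface at z = 0. Lengths are in m, angles in rad, forces in N, time in s.
With the tool pointing down it reaches from about 0.4 to 0.825 m from the base axis. Payload 7 kg.
Tool frame: the origin (TCP) lies between the finger pads; the fingertips stand bot.nose_length ahead of it and the grasp point (between the pads) lies 6 mm ahead of it (bot.nose_length is the distance from the TCP to the fingertips, in m); z points along the fingers, y is the direction in which the jaws open and shut (so a half turn about z gives the same grasp; the last joint's range is limited). The gripper opens to 85 mm and grips with 20 to 120 N. Pads are 22 mm wide; open, the fingers measure 114 mm over their backs; the gripper's body (76 mm by 85 mm) begins 54 mm behind the grasp point. The pads swing forward as they close: fully open they stand 13 mm farther back than shut.
Start: joints at [-0.878, 0.359, 0.012, 0, -1.224, -0.288], TCP at [0.266, -0.62, 0.256] pointing down, gripper open.
Joint ranges: [-3.07, 3.07], [-1.43, 2.12], [-1.02, 1.25], [-3.03, 1.67], [-3.05, -0], [-3.03, 3.03]. Speed limits (rad/s): [2.39, 2.39, 3.01, 3.14, 3.14, 3.14].

INTERFACE

Orientations are given as a rotation vector (axis times angle).
In Python, from bench import bot, kinematics, vision gives the robot as it stands. The module is installed in compiled form; this text tells all that it offers. Calls block until the motion is done:
- bot.move_to(position, orientation): joint-space move of the TCP to a pose.
- bot.servo_line(position, orientation=None, speed=0.15): straight line of the TCP; orientation=None keeps the orientation; speed is the mean speed in m/s.
- bot.move_joints(angles): joint-space move.
- bot.set_gripper(opening): finger opening in m; the grip force is fixed at half the most; returns when the fingers have stopped.
- bot.dwell(seconds).
- kinematics.inverse_kinematics(position, orientation): joint angles nearest the present ones, or None.
- bot.sense(): the state.
- vision.camera(name): name is "scene" or "top" or "wrist"; returns a dict with "pixels" (400x640x3 uint8, red, green, blue), "mtx" (3x3 intrinsics, pixels), "dist_coeffs" ([k1, k2, p1, p2, k3] as OpenCV has them; the pictures are not rectified), "pose" (4x4, takes a point from camera to world coordinates). Camera axes: x right, y down, z forward; pixel columns grow to the right and rows downward; lengths in m; the calibration is good to about 2 mm. A picture is of the moment at which its call begins. There is no depth.
A pose or a line that the arm cannot do raises bot.PlanningError and nothing moves.
- bot.sign_off(): hands the job in, once; it reports no verdict.
The state is a dict: "clock": time; "joint_pos": joint angles; "joint_velocities": joint speeds; "tau": joint torques, N m; "tcp_pos": TCP position; "tcp_rot": TCP orientation; "wrist_force": force on the tool from outside, world axes, zero at the start; "wrist_torque": the same for the moment, N m; "opening": finger opening in m.
Only numpy, scipy, OpenCV 4.12 (cv2) and the standard library are available. Lean on these libraries where they do the work, as an engineer would, in place of code of your own. Each camera call takes 0.05 s, during which the arm holds its last target.

TASK

Take the sizing gauge out of its slotted holder and hang it by its eye on the peg of the wooden stand, and let go of it. Then run the brush cleaner: with the fingers press the black bar of its spring-return lever down past the first two notches into the third, short of the end stop, and keep holding it there: finish while still holding it down. Leave the other things on the bench where they are.

Things in the scene. Friction and masses are not known exactly. Their poses are not given: they have to be found in the camera images.
- gauge: Onion sizing gauge, about 0.2 kg, 177 mm tall, standing in the holder's slot: a ring of 8 mm steel bar (80 mm outside), above it an eye of the same bar (42 mm outside, 25 mm free opening), on top a flat dark wooden grip. Origin: its lowest point; z up the gauge, x the normal of the plane of ring and eye (through the eye), y across. Both sides are alike.
- gauge_eye (a point): Centre of the gauge's eye, 112 mm above the gauge's origin.
- gauge_grip (a point): Place to grip the gauge: on its wooden grip, 156 mm above the gauge's origin, 44 mm above the eye's centre. The grip is 12 mm thick along the gauge's x, 30 mm wide along y, and spans 131 to 177 mm above the origin.
- holder: Fixed plywood holder that carries the gauge: base 100 x 130 x 12 mm, on it a slot 10 mm wide (holder's x) and 84 mm long (y), floor 12 mm and walls' top 57 mm above the table, so the gauge stands 45 mm deep in it and may lean a few degrees. Origin: underside centre. The gauge's x lies along the holder's x.
- peg_stand: Fixed wooden stand: base 100 x 90 x 20 mm, post 30 (x) x 40 (y) mm with its top 210 mm above the table, and one steel peg 10 mm in diameter that sticks out of the post along the stand's -x. Origin: on the table under the post's centre. The peg's axis leaves the post's face (x = -15 mm) at z = 199 mm and rises to z = 210 mm at its free end (x = -95 mm, round end 5 mm beyond).
- peg_mid (a point): On the peg's axis, 55 mm out from the post's centre (40 mm from its face), 204 mm above the table: a good place for the eye to hang. The hung eye's centre lies about 8 mm below the peg's axis.
- run_lever (a joint): Angle of the brush cleaner's run lever, rad: 0 at rest (arm raised 0.27 above level), grows as the bar is pressed down. Notches at 0.18, 0.36 and 0.54 (third, arm 0.27 below level), end stop at 0.66. A return spring always drives it back to 0 when let go, from every notch. Pressing takes about 4 N at first and 7 N at the third notch, rising and falling by about 3 N over each notch.
- lever_bar (a point): Centre of the lever's black cross bar: 22 mm in diameter, 70 mm long, level, along the cleaner's y. It sits 150 mm from the lever's pivot, on the robot's side of it: about 155 mm above the table at rest, 75 mm at the third notch, 58 mm at the end stop. Press on its top, 11 mm above this point.
- cleaner: Fixed onion brush cleaner: grey control box (130 mm wide, top 135 mm high, front 15 mm beyond the pivot), run lever in front of it, brush rollers behind. Origin: on the table under the lever's pivot (115 mm high); the lever points along its -x. A steel arc on the lever's left has four black studs 82 mm from the pivot: rest (top), then notches one to three; a pin on the lever points at them.
- onion_a: Loose onion, 70 mm across, 74 mm tall; bystander. Origin: underside.
- onion_b: Loose onion like the other; bystander. Origin: underside.
- collar: Flat dark steel collar lying on the bench, 64 mm across, 16 mm tall; bystander. Origin: underside centre.
- offcut: Wooden offcut 90 x 45 x 30 mm; bystander. Origin: underside centre.
- tin: Tin can, 84 mm across, 100 mm tall; bystander. Origin: underside centre.
- mug: White mug, 80 mm across, 90 mm tall; bystander. Origin: underside centre.
- screwdriver: Screwdriver lying on the bench; bystander.
There are look-alikes about, which are no part of the job. There is more than one size of the gauge; the job needs the largest. What is shaped like the peg_stand but purple is not meant.

How it is judged:
On the way, in this order (a step that is already met when the one before it is completed fails the run):
1. the gauge hangs by its eye on the peg, let go and at rest (x of gauge_eye in the frame of peg_stand between -0.097 and -0.012 m and y of gauge_eye in the frame of peg_stand between -0.014 and 0.014 m and z of gauge_eye in the frame of peg_stand between 0.184 and 0.212 m and angle between gauge's own z axis and vertical below 0.3 rad and contact force between gauge and peg_stand above 0.8 N and contact force between gauge and the arm below 0.1 N and contact force between gauge and the fingers below 0.1 N and linear speed of gauge below 0.05 m/s), for 0.3 s.
2. the run lever is pressed into its third notch and held there by the fingers (value of joint run_lever between 0.47 and 0.62 rad and velocity of joint run_lever between -0.1 and 0.1 rad/s and contact force between the fingers and run_lever above 2 N), for 0.5 s.
At the end, for the whole second after the job is handed in: The gauge hangs freely on the stand's peg (peg through its eye, upright within 0.3 rad, at rest, not touched by the robot), and the fingers still press the lever's bar (more than 2 N), holding the lever still in the third notch (joint between 0.47 and 0.62, off the end stop at 0.66) (all of step 1 and all of step 2); the arm keeps its last pose, push and grip.
It fails at once if a bystander is moved by more than 30 mm (distance of any of onion_a, onion_b, collar, offcut, tin, mug, screwdriver from where it was at the start of the episode above 0.03 m).
It also fails if it takes over 64 s, if anything falls off the work surface, if the arm or the gripper's body presses on something with over 40 N, if the wrist force passes 120 N, or if a joint passes its speed limit or range.

## Working session

There is one attempt and no reset: what is moved stays moved. The work goes in short steps, each a Python script; the robot and the scene stay as the last script left them, time stands still between calls to the robot, and variables do not carry over. Pictures are saved under pics/ and viewed, and the job is handed in when it is done.

```bash
mkdir -p pics; ls; cat > h.py <<'E'
import numpy as np, cv2
from bench import bot, kinematics, vision
def snap(name,fn):
    c=vision.camera(name); cv2.imwrite('pics/'+fn+'.png',cv2.cvtColor(c['pixels'],cv2.COLOR_RGB2BGR))
    np.savez('pics/'+fn+'.npz',**c); return c
def load(fn): return dict(np.load('pics/'+fn+'.npz'))
def ray(c,uv):
    p=cv2.undistortPoints(np.array([[uv]],float),c['mtx'],c['dist_coeffs'])[0,0]
    d=c['pose'][:3,:3]@np.array([p[0],p[1],1]); return c['pose'][:3,3],d/np.linalg.norm(d)
def onz(c,uv,z):
    o,d=ray(c,uv); return o+d*(z-o[2])/d[2]
def tri(*cu):
    A=np.zeros((3,3));b=np.zeros(3);R=[]
    for c,uv in cu:
        o,d=ray(c,uv);P=np.eye(3)-np.outer(d,d);A+=P;b+=P@o;R.append((o,d))
    x=np.linalg.solve(A,b); return x,[np.linalg.norm(np.cross(x-o,d)) for o,d in R]
def proj(c,p):
    T=np.linalg.inv(c['pose']);q=T[:3,:3]@np.asarray(p,float)+T[:3,3]
    return cv2.projectPoints(q[None],np.zeros(3),np.zeros(3),c['mtx'],c['dist_coeffs'])[0].ravel()
E
python3 - <<'E'
from h import *
for n in ['scene','top','wrist']:
    c=snap(n,n+'0'); print(n,c['pose'].round(3).tolist(),c['mtx'].round(1).tolist())
s=bot.sense();print(s,bot.nose_length)
E
```

```text
pics
scene [[0.682, 0.445, -0.581, 1.238], [0.732, -0.421, 0.536, -0.761], [-0.006, -0.79, -0.613, 0.92], [0.0, 0.0, 0.0, 1.0]] [[482.2, 0.0, 321.7], [0.0, 482.2, 198.0], [0.0, 0.0, 1.0]]
top [[0.012, -0.99, 0.139, 0.302], [-1.0, -0.014, -0.015, -0.073], [0.017, -0.139, -0.99, 1.698], [0.0, 0.0, 0.0, 1.0]] [[501.7, 0.0, 324.7], [0.0, 501.7, 191.2], [0.0, 0.0, 1.0]]
wrist [[-0.394, 0.88, 0.265, 0.198], [0.919, 0.376, 0.114, -0.649], [0.001, 0.288, -0.957, 0.374], [0.0, 0.0, 0.0, 1.0]] [[293.7, 0.0, 323.4], [0.0, 293.7, 202.7], [0.0, 0.0, 1.0]]
{'clock': 0.15, 'joint_pos': array([-8.77901140e-01,  3.59229822e-01,  1.12960034e-02, -2.93471313e-04,
       -1.22408069e+00, -2.88132378e-01]), 'joint_velocities': array([-0.00075888, -0.00160129,  0.00149844,  0.0022974 ,  0.00039686,
        0.00162214]), 'tau': array([-2.07934587e-03, -5.83876634e+01,  2.93650031e+01,  6.94047108e+00,
       -4.29315885e-03,  1.07129426e-05]), 'tcp_pos': array([ 0.26570364, -0.6201572 ,  0.25557866]), 'tcp_rot': array([ 6.31248377e-01, -3.07718217e+00, -1.89189134e-03]), 'wrist_force': array([-0.41834579,  0.71216816, -0.74253569]), 'wrist_torque': array([-0.01693602, -0.02192483,  0.0045031 ]), 'opening': 0.08534210941968116} 0.025
```

View pics/scene0.png

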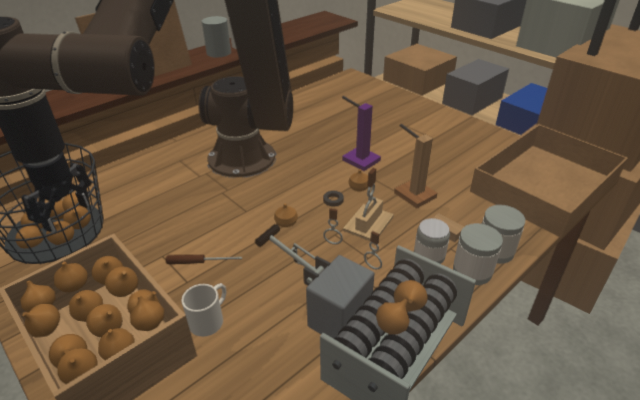

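View pics/top0.png

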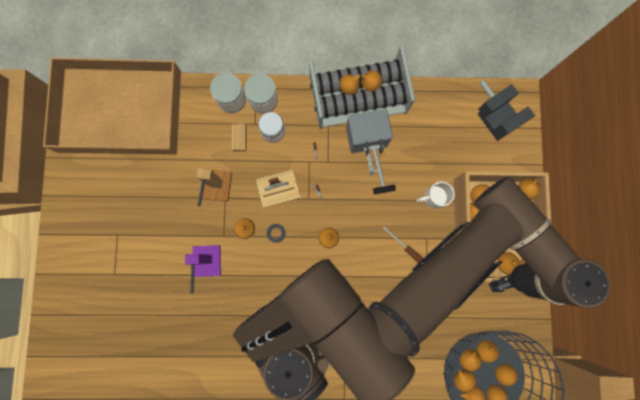

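View pics/wrist0.png

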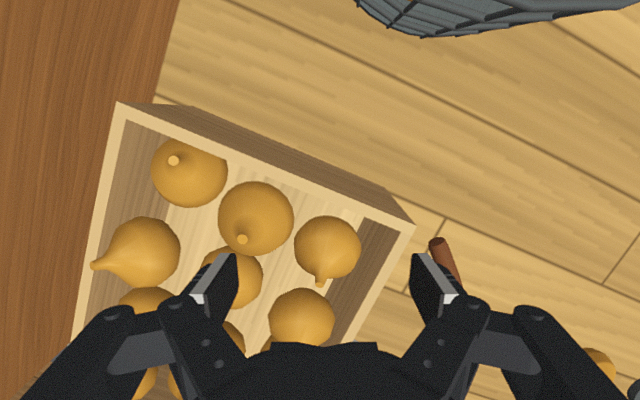

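```bash
python3 - <<'E'
import cv2
a=cv2.imread('pics/scene0.png');cv2.imwrite('pics/s_z.png',cv2.resize(a[80:290,240:500],None,fx=3,fy=3,interpolation=2)[:600])
a=cv2.imread('pics/top0.png');cv2.imwrite('pics/t_z.png',cv2.resize(a[60:300,180:460],None,fx=2.5,fy=2.5,interpolation=2))
E
```

```text
(no output)
```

View pics/s_z.png

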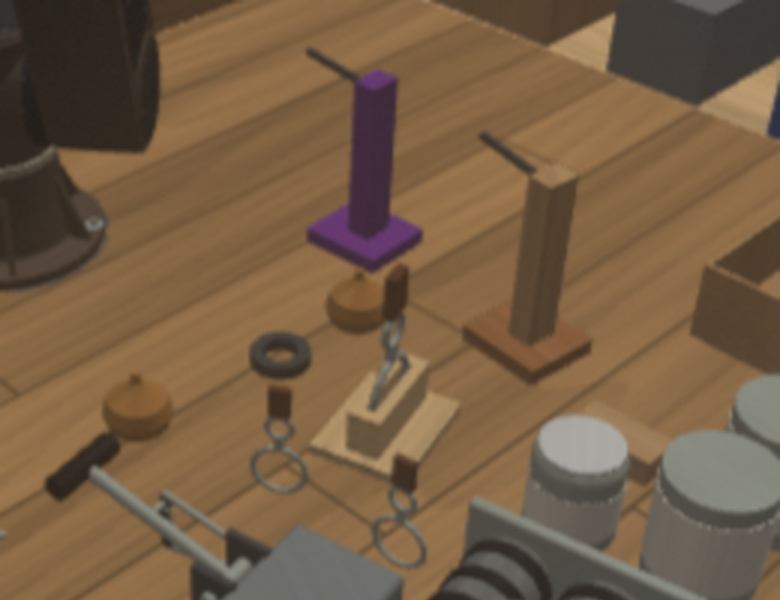

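View pics/t_z.png

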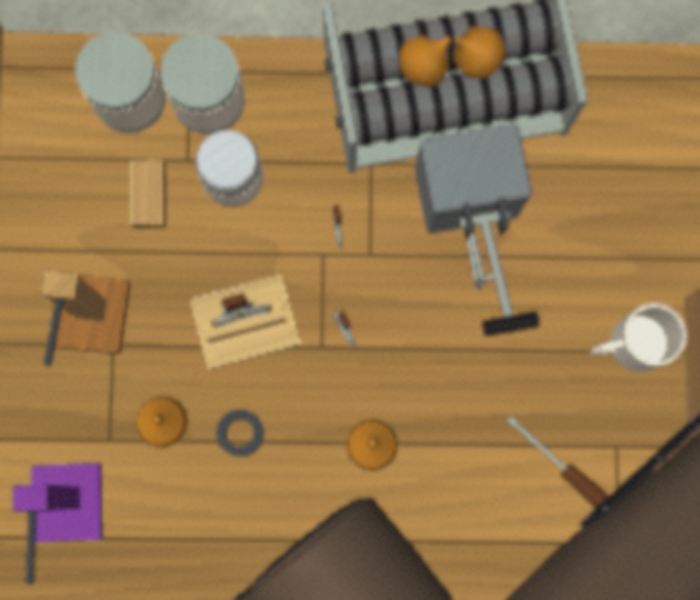

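```bash
python3 - <<'E'
from h import *
S=load('scene0');T=load('top0')
s=lambda u,v:(S,(240+u/3,80+v/3)); t=lambda u,v:(T,(180+u/2.5,60+v/2.5))
def P(n,a,b): print(n,*[np.round(q,4) for q in tri(a,b)])
P('peg tip',s(482,136),t(49,362)); P('peg root',s(533,171),t(58,299))
P('purple tip',s(310,52),t(31,581))
P('grip top',s(400,268),t(235,297))
P('bar far(left)',s(115,440),t(484,326)); P('bar right',s(52,490),t(538,317))
P('lever bar mid',s(83,466),t(511,323))
for n,(u,v) in dict(a=(190,298),b=(280,275),c=(301,343),d=(209,369)).items(): print('holder',n,onz(*t(u,v),.012).round(4))
for n,(u,v) in dict(a=(42,293-20),b=(78,275)).items(): print('post top',n,onz(*t(u,v),.21).round(4))
for n,(u,v) in dict(a=(129,280),b=(119,352),c=(58,345)).items(): print('base',n,onz(*t(u,v),.02).round(4))
for n,(u,v) in dict(onA=(162,420),onB=(372,443),coll=(240,433),mug=(650,337),tin=(228,158),off=(147,193)).items(): print(n,onz(*t(u,v),.04).round(3))
E
```

```text
peg tip [0.4654 0.2753 0.2071] [0.0005 0.0005]
peg root [0.5399 0.267  0.2029] [0.0024 0.0024]
purple tip [0.2111 0.2854 0.2051] [0.002 0.002]
grip top [0.5504 0.0594 0.1917] [0.0019 0.0019]
bar far(left) [ 0.5241 -0.2471  0.1566] [0.0021 0.0021]
bar right [ 0.5355 -0.3163  0.1545] [0.0001 0.0001]
lever bar mid [ 0.5283 -0.2819  0.1532] [0.0012 0.0012]
holder a [0.5763 0.1346 0.012 ]
holder b [0.6099 0.0133 0.012 ]
holder c [ 0.5168 -0.0171  0.012 ]
holder d [0.4798 0.1061 0.012 ]
post top a [0.5717 0.2875 0.21  ]
post top b [0.57   0.2447 0.21  ]
base a [0.5984 0.2165 0.02  ]
base b [0.5002 0.2262 0.02  ]
base c [0.5086 0.3078 0.02  ]
onA [0.409 0.163 0.04 ]
onB [ 0.382 -0.114  0.04 ]
coll [0.393 0.06  0.04 ]
mug [ 0.528 -0.484  0.04 ]
tin [0.765 0.086 0.04 ]
off [0.714 0.193 0.04 ]
```

```bash
cat >> h.py <<'E'
from scipy.spatial.transform import Rotation as Ro
def down(a):
    c,s=np.cos(a),np.sin(a)
    return Ro.from_matrix(np.array([[-s,c,0],[c,s,0],[0,0,-1.]])).as_rotvec()
E
python3 - <<'E'
from h import *
s=bot.sense();R=Ro.from_rotvec(s['tcp_rot']).as_matrix();print(R.round(3))
for a in [.285,.285+np.pi]:
  for p in [(.55,.06,.42),(.55,.06,.2),(.5,.27,.25)]:
    q=kinematics.inverse_kinematics(p,down(a));print(a,p,None if q is None else np.round(q,2))
for a in [-.102+np.pi/2,-.102-np.pi/2]:
    for p in [(.5,.06,.42),(.5,.27,.42),(.528,-.282,.2)]:
        q=kinematics.inverse_kinematics(p,down(a));print(a,p,None if q is None else np.round(q,2))
E
```

```text
[[-0.919 -0.394 -0.001]
 [-0.394  0.919  0.001]
 [ 0.     0.001 -1.   ]]
0.285 (0.55, 0.06, 0.42) [ 0.46  0.09  0.03  0.   -1.51  2.96]
0.285 (0.55, 0.06, 0.2) [ 0.46  0.2  -0.34  0.   -1.03  2.96]
0.285 (0.5, 0.27, 0.25) [ 0.84  0.19 -0.24  0.   -1.15  2.59]
3.4265926535897933 (0.55, 0.06, 0.42) [ 0.46  0.09  0.03  0.   -1.51 -0.18]
3.4265926535897933 (0.55, 0.06, 0.2) [ 0.46  0.2  -0.34  0.   -1.03 -0.18]
3.4265926535897933 (0.5, 0.27, 0.25) [ 0.84  0.19 -0.24  0.   -1.15 -0.55]
1.4687963267948965 (0.5, 0.06, 0.42) [ 0.51  0.01 -0.06 -0.   -1.5  -2.18]
1.4687963267948965 (0.5, 0.27, 0.42) [-2.99 -1.39  0.06  0.   -3.02  1.32]
1.4687963267948965 (0.528, -0.282, 0.2) [-0.16  0.28 -0.24  0.   -1.05 -1.51]
-1.6727963267948966 (0.5, 0.06, 0.42) [ 0.51  0.01 -0.06  0.   -1.5   0.96]
-1.6727963267948966 (0.5, 0.27, 0.42) [ 0.84  0.12  0.06  0.   -1.51  0.63]
-1.6727963267948966 (0.528, -0.282, 0.2) [-0.16  0.28 -0.24 -0.   -1.05  1.63]
```

```bash
python3 - <<'E'
from h import *
bot.move_to([.53,.04,.40],down(np.pi+.285)); snap('wrist','w1'); 
bot.move_to([.50,.19,.42],down(np.pi)); snap('wrist','w2'); print(bot.sense()['clock'],bot.sense()['tcp_pos'])
E
```

```text
3.4833 [0.50009793 0.18962987 0.41979658]
```

View pics/w1.png

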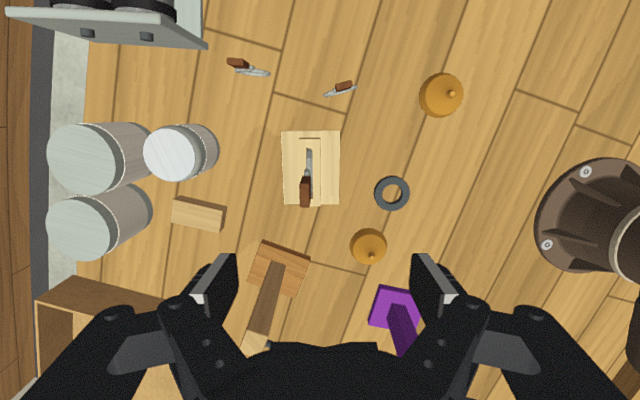

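View pics/w2.png

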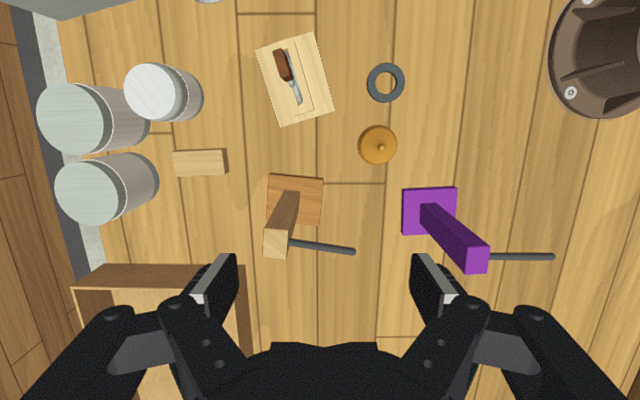

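```bash
python3 - <<'E'
import cv2,numpy as np
a=cv2.imread('pics/w1.png')[125:215,265:355];b=cv2.imread('pics/w2.png')[25:135,245:345];c=cv2.imread('pics/w2.png')[190:270,255:365]
cv2.imwrite('pics/z1.png',np.hstack([cv2.resize(a,(400,400),interpolation=2),cv2.resize(b,(400,440),interpolation=2)[:400]]))
cv2.imwrite('pics/z2.png',cv2.resize(c,(770,560),interpolation=2))
E
```

```text
(no output)
```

View pics/z1.png

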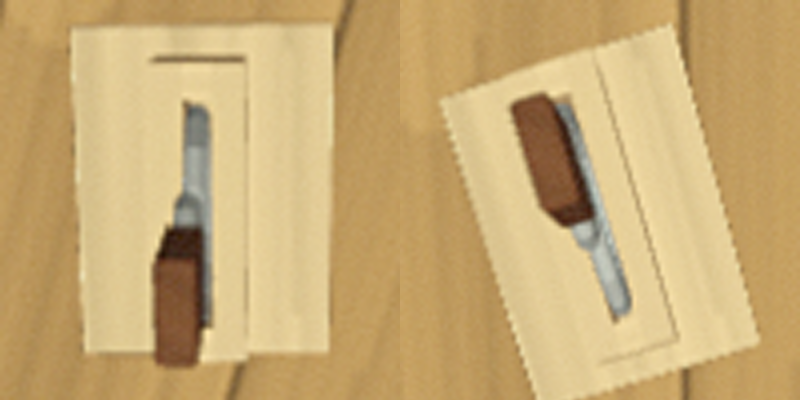

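View pics/z2.png

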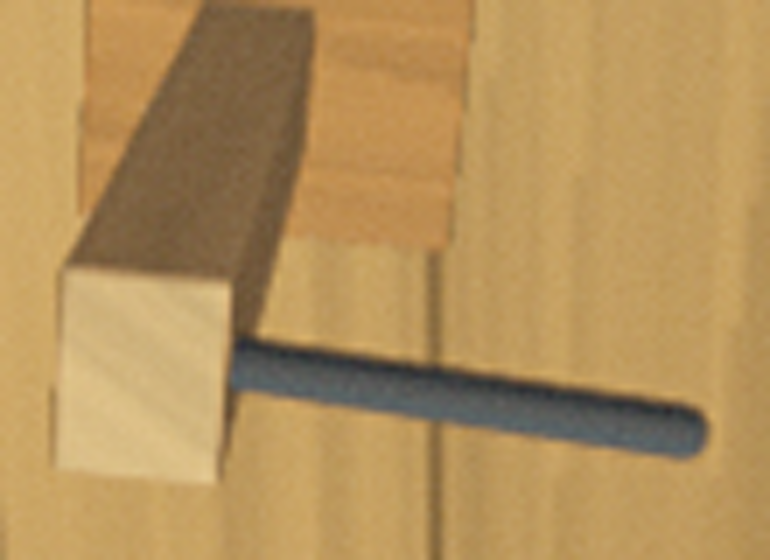

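```bash
python3 - <<'E'
from h import *
A=load('w1');B=load('w2');T=load('top0');S=load('scene0')
z1=lambda u,v:(265+u/4.4444,125+v/4.4444); z2=lambda u,v:(245+(u-400)/4,25+v/4); z3=lambda u,v:(255+u/7,190+v/7)
print('grip tri',tri((A,z1(176,313)),(B,z2(550,152)),(T,(180+235/2.5,60+297/2.5)),(S,(240+400/3,80+268/3))))
print(tri((A,z1(176,313)),(B,z2(550,152))))
print('grip z.189',onz(A,z1(176,313),.189),onz(B,z2(550,152),.189))
for c,z,pts in [(A,z1,[(152,262),(200,262),(198,365),(155,365)])]:
    print(np.array([onz(c,z(*p),.189) for p in pts]).round(4))
Q=np.array([onz(A,z1(*p),.012) for p in [(72,28),(333,25),(328,352),(85,352)]]);print('base',Q.round(4),Q.mean(0))
Q=np.array([onz(B,z2(*p),.012) for p in [(440,98),(672,25),(760,343)]]);print('baseB',Q.round(4),(Q[0]+Q[2])/2)
Q=np.array([onz(A,z1(*p),.057) for p in [(153,60),(245,58),(245,360)]]);print('slot block',Q.round(4))
Q=np.array([onz(A,z1(*p),.092-.0) for p in [(196,112)]]);print('ring far',Q.round(4))
print('peg end(x-.1)',onz(B,z3(706,435),.2103),'tip ctr',onz(B,z3(680,430),.21),'root',onz(B,z3(236,366),.199))
Q=np.array([onz(B,z3(*p),.21) for p in [(65,268),(232,282),(217,482),(55,468)]]);print('post',Q.round(4),Q.mean(0))
print('tri tip',tri((B,z3(706,435)),(T,(180+49/2.5,60+362/2.5)),(S,(240+482/3,80+136/3))))
E
```

```text
grip tri (array([0.54723897, 0.0614163 , 0.18937313]), [np.float64(0.0016026970922923562), np.float64(0.0029853772256414734), np.float64(0.0038788860489051063), np.float64(0.0030459928004407575)])
(array([0.54509947, 0.06212364, 0.18781869]), [np.float64(0.0006111879125705401), np.float64(0.000611187912570739)])
grip z.189 [0.5456947  0.06199133 0.189     ] [0.54436208 0.06212901 0.189     ]
[[0.5553 0.0505 0.189 ]
 [0.5433 0.047  0.189 ]
 [0.5364 0.0741 0.189 ]
 [0.5473 0.0773 0.189 ]]
base [[ 0.6106  0.0148  0.012 ]
 [ 0.516  -0.0138  0.012 ]
 [ 0.4798  0.1104  0.012 ]
 [ 0.5745  0.138   0.012 ]] [0.54521605 0.06232654 0.012     ]
baseB [[ 0.6115  0.0134  0.012 ]
 [ 0.5163 -0.0133  0.012 ]
 [ 0.4795  0.1104  0.012 ]] [0.54550168 0.06192754 0.012     ]
slot block [[0.5755 0.0135 0.057 ]
 [0.545  0.0039 0.057 ]
 [0.5146 0.1094 0.057 ]]
ring far [[0.5559 0.0223 0.092 ]]
peg end(x-.1) [0.45927603 0.27937499 0.2103    ] tip ctr [0.46385334 0.27854975 0.21      ] root [0.54299367 0.27134299 0.199     ]
post [[0.5704 0.2481 0.21  ]
 [0.5417 0.2506 0.21  ]
 [0.5457 0.2888 0.21  ]
 [0.5744 0.2862 0.21  ]] [0.55806875 0.26841703 0.21      ]
tri tip (array([0.46276058, 0.2776508 , 0.20711087]), [np.float64(0.004731481704758699), np.float64(0.0034811798838685335), np.float64(0.0019093844902756789)])
```

```bash
python3 - <<'E'
from h import *
a=np.pi+.285; G=np.array([.5453,.0621])
bot.move_to([*G,.25],down(a)); bot.servo_line([*G,.174],speed=.1)
print(bot.sense()['wrist_force'])
bot.set_gripper(0.0); s=bot.sense(); print(s['opening'],s['tcp_pos'],s['wrist_force'])
bot.servo_line([*G,.30],speed=.12); s=bot.sense(); print(s['clock'],s['opening'],s['wrist_force'])
snap('wrist','w3');snap('scene','s3')
E
```

```text
[-0.18086306 -0.48045167 -0.18288509]
0.011273727062622871 [0.54549873 0.06215565 0.17419514] [0.74632616 0.41659113 0.07561745]
7.125 0.011510436695267344 [ 0.00676664  1.05409868 -2.24369328]
```

View pics/w3.png

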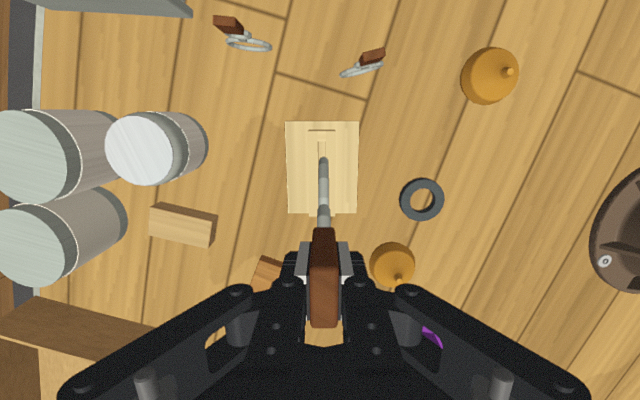

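View pics/s3.png

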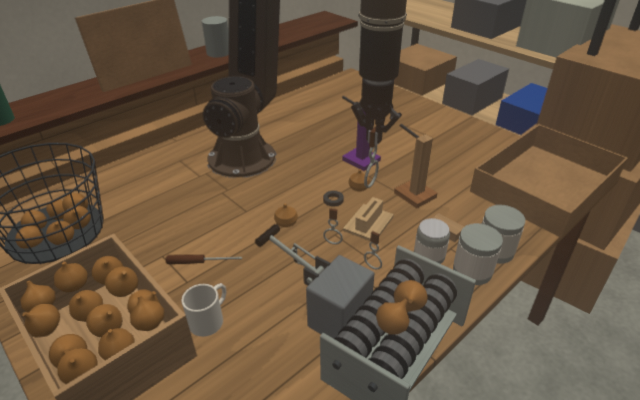

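The gauge is clear of the holder (empty slot near (322,150) in the wrist view) and hangs straight between the pads. Next is the point in front of the peg.

```bash
cat >> h.py <<'E'
O=np.array([.558,.2695]); YS=-.094
def st(x,y=0): c,s=np.cos(YS),np.sin(YS); return O+np.array([c*x-s*y,s*x+c*y])
E
python3 - <<'E'
from h import *
a=np.pi+YS
bot.servo_line([.42,.18,.30],down(a),speed=.2)
bot.servo_line([*st(-.14),.268],speed=.2)
s=bot.sense(); print(s['clock'],s['tcp_pos'],s['wrist_force'])
snap('wrist','w4');c=snap('scene','s4')
cv2.imwrite('pics/s4z.png',cv2.resize(cv2.cvtColor(c['pixels'][90:220,300:480],cv2.COLOR_RGB2BGR),None,fx=4.4,fy=4.4,interpolation=2))
E
```

```text
8.925 [0.4187246  0.28222089 0.26770824] [ 0.96532891 -0.35597353 -2.49189033]
```

View pics/w4.png

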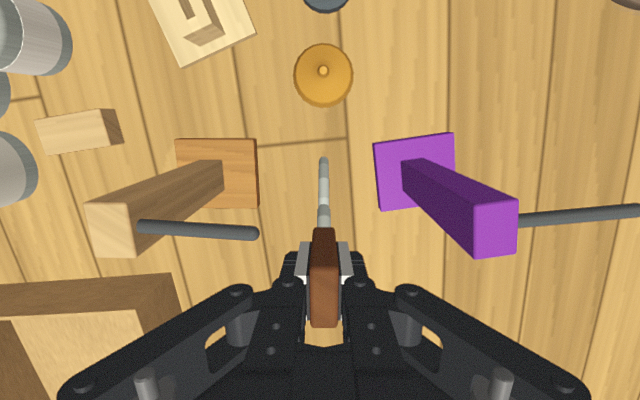

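View pics/s4z.png

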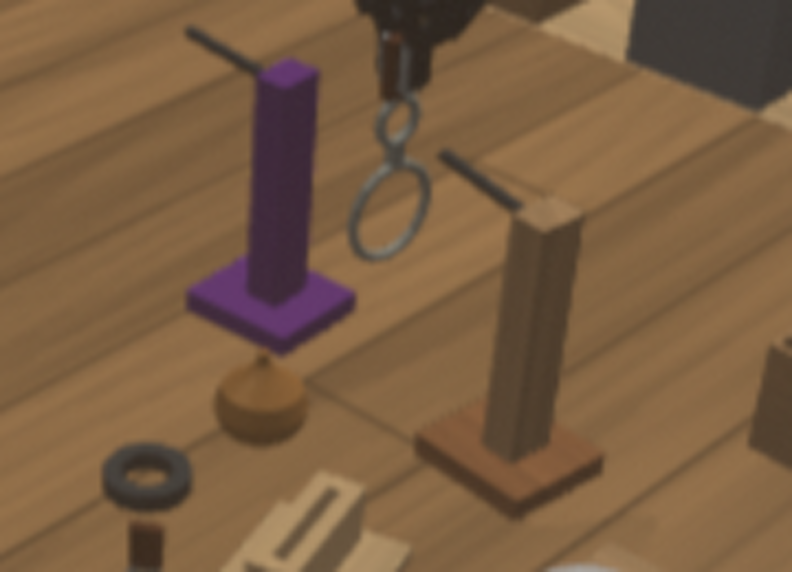

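```bash
python3 - <<'E'
from h import *
S=load('s4');W=load('w4')
z=lambda p:((p[0]-300)*4.4,(p[1]-90)*4.4)
e=[*st(-.14),.2177]
print('eye pred',z(proj(S,e)),'seen 398,121'); 
for x,h in [(-.1,.2107),(-.015,.199)]:
    p=[*st(x),h]; print('peg',z(proj(S,p)),proj(W,p))
for uv in [(259,233)]: print('tip w4',onz(W,uv,.2105),'model',st(-.1))
print('tip tri',tri((W,(259,233)),(S,(300+439/4.4,90+152/4.4))))
E
```

```text
eye pred (np.float64(397.91464040451723), np.float64(114.32058102420503)) seen 398,121
peg (np.float64(438.16426996981573), np.float64(145.5679199562284)) [260.87521143 233.42976424]
peg (np.float64(528.2180498190672), np.float64(210.90414329703404)) [142.88743394 226.51115545]
tip w4 [0.45966193 0.2785555  0.2105    ] model [0.45844147 0.27888616]
tip tri (array([0.46019347, 0.27937788, 0.20663478]), [np.float64(0.0007865813109622307), np.float64(0.0007865813109621229)])
```

```bash
python3 - <<'E'
from h import *
bot.servo_line([*st(-.125),.2605],speed=.1)
bot.servo_line([*st(-.058),.2530],speed=.06)
s=bot.sense(); print(s['clock'],s['tcp_pos'],s['wrist_force'])
for z in [.250,.248,.246,.2445,.243]:
    bot.servo_line([*st(-.058),z],speed=.04); f=bot.sense()['wrist_force']; print(z,f.round(2))
    if f[2]>1.0: break
snap('wrist','w5');c=snap('scene','s5')
cv2.imwrite('pics/s5z.png',cv2.resize(cv2.cvtColor(c['pixels'][90:220,300:480],cv2.COLOR_RGB2BGR),None,fx=4.4,fy=4.4,interpolation=2))
E
```

```text
10.6167 [0.50002741 0.27499457 0.25313461] [ 0.31718016 -0.7233374  -1.76019509]
0.25 [-0.74 -0.55 -2.  ]
0.248 [-0.25  0.17 -1.25]
0.246 [-3.28 -0.45  7.24]
```

View pics/s5z.png

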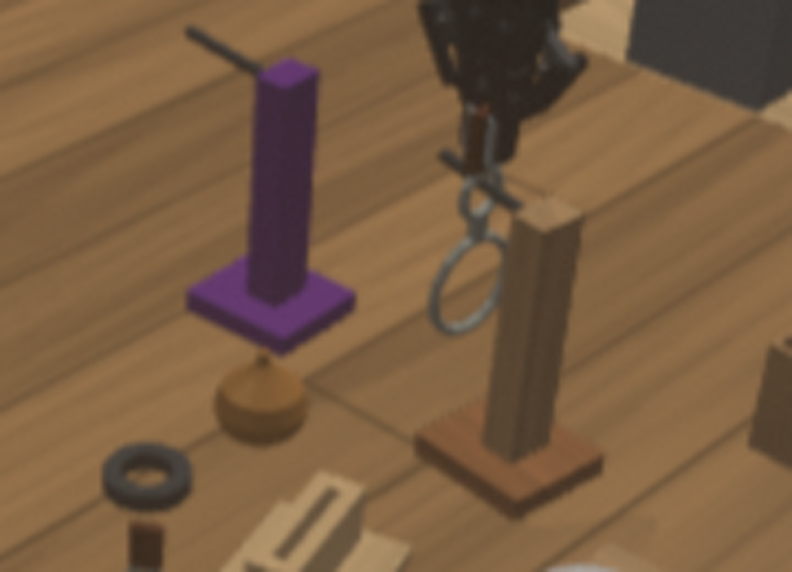

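View pics/w5.png

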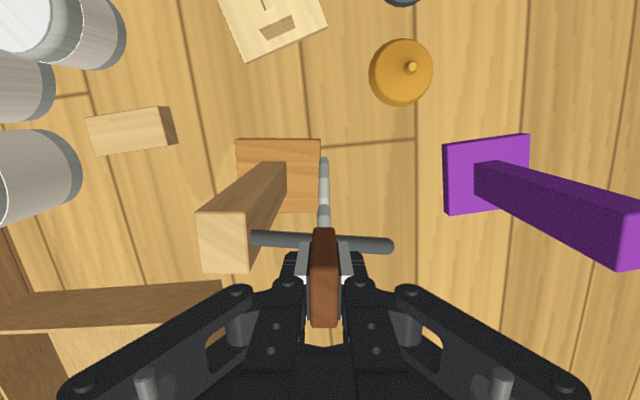

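Peg passes through the eye (peg (250,238)-(392,246) in the wrist view, crossing behind the grip), and contact is felt. I'll release it.

```bash
python3 - <<'E'
from h import *
bot.servo_line([*st(-.058),.2468],speed=.02); print(bot.sense()['wrist_force'])
bot.set_gripper(.036); bot.dwell(.3)
c0=snap('wrist','w6')
bot.servo_line([*st(-.058),.33],speed=.1)
bot.dwell(.4)
s=bot.sense(); print(s['clock'],s['opening'],s['wrist_force'])
snap('wrist','w7');c=snap('scene','s7')
cv2.imwrite('pics/s7z.png',cv2.resize(cv2.cvtColor(c['pixels'][90:220,300:480],cv2.COLOR_RGB2BGR),None,fx=4.4,fy=4.4,interpolation=2))
E
```

```text
[-1.7281704  -0.27080683  5.52634956]
13.8083 0.03600339809122039 [-0.22053581 -0.47792089  0.31219393]
```

View pics/s7z.png

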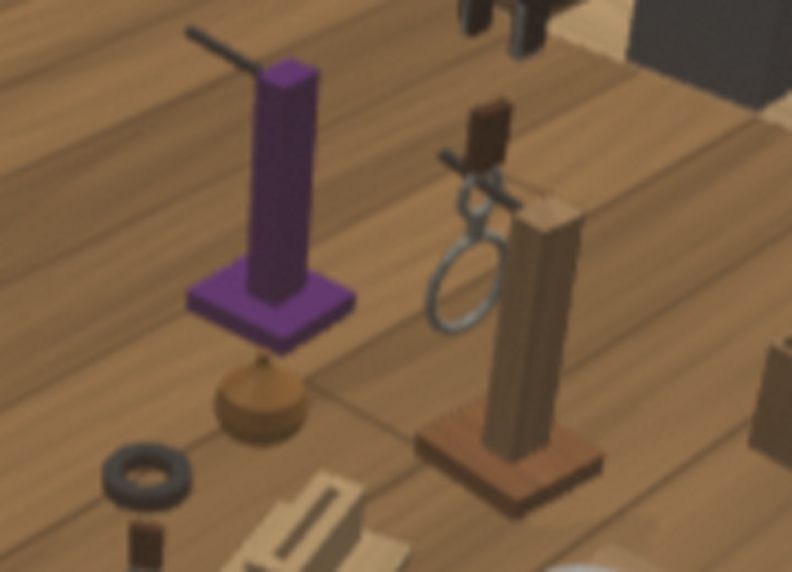

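View pics/w7.png

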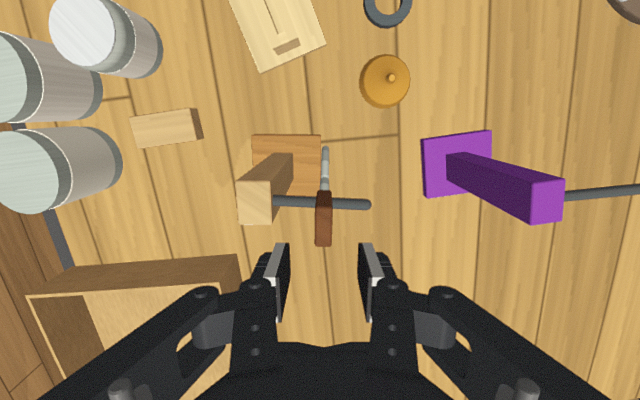

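The gauge hangs upright and is clear of the gripper: grip at (323,220), crossing the peg at (275-370,203). Next is the lever.

```bash
python3 - <<'E'
from h import *
a=.163+np.pi/2
bot.servo_line([*st(-.058),.40],speed=.25)
bot.move_to([.52,-.28,.36],down(a)); bot.set_gripper(0.0)
c=snap('wrist','w8'); snap('top','t8'); s=bot.sense(); print(s['clock'],s['opening'],s['joint_pos'].round(2))
E
```

```text
16.8833 0.0004668245263343888 [-0.16  0.17 -0.01  0.   -1.39 -1.24]
```

View pics/w8.png

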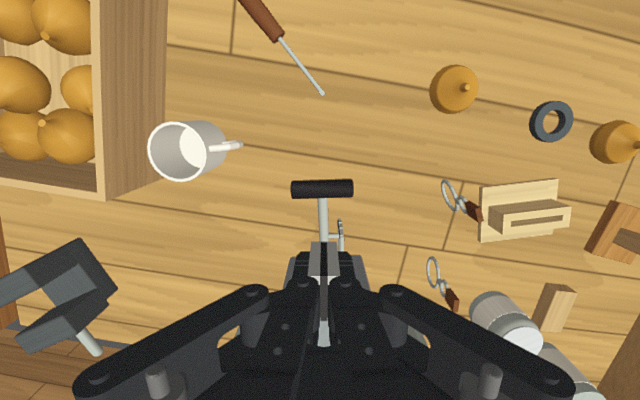

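```bash
python3 - <<'E'
from h import *
W=load('w8')
g=cv2.cvtColor(W['pixels'],cv2.COLOR_RGB2GRAY)[170:205,270:375]
m=(g<60).astype(np.uint8); n,l,st_,ce=cv2.connectedComponentsWithStats(m); k=1+np.argmax(st_[1:,4]); print(st_[k],ce[k])
b=st_[k]; u0,v0=270+b[0],170+b[1]
cu,cv=270+ce[k][0],170+ce[k][1]
print('ctr',onz(W,(cu,cv),.155),onz(W,(cu,cv),.16)); e1=onz(W,(u0,cv),.155);e2=onz(W,(u0+b[2],cv),.155);print(e1,e2,np.linalg.norm(e1-e2))
y,x=np.where(l==k);p=np.polyfit(x,y,1);print('slope',p[0])
q1=onz(W,(270,170+np.polyval(p,0)),.155);q2=onz(W,(375,170+np.polyval(p,105)),.155);d=q1-q2;print('bar yaw',np.arctan2(d[1],d[0]),d)
E
```

```text
[  21   10   62   19 1054] [51.53510436 18.5654649 ]
ctr [ 0.52708448 -0.28042092  0.155     ] [ 0.52584745 -0.28059022  0.16      ]
[ 0.53271289 -0.31464917  0.155     ] [ 0.52127068 -0.24516026  0.155     ] 0.07042466084705136
slope -0.026217624881493002
bar yaw -1.380604103009101 [ 0.02257457 -0.1172588   0.        ]
```

```bash
python3 - <<'E'
from h import *
a=.17+np.pi/2; B=[.5265,-.2805]
bot.move_to([*B,.225],down(a)); f0=bot.sense()['wrist_force'];print(f0)
for z in [.20,.195,.192,.190,.188,.186,.183,.180]:
    bot.servo_line([*B,z],speed=.04); s=bot.sense(); print(z,s['tcp_pos'][2].round(4),s['wrist_force'].round(2))
print(s['clock']);snap('scene','s9');snap('wrist','w9')
E
```

```text
[ 0.12350542 -1.20218798  1.1031174 ]
0.2 0.2001 [ 0.47 -0.58  0.47]
0.195 0.1947 [-0.66  0.02  0.51]
0.192 0.1918 [-0.28 -0.88 -0.1 ]
0.19 0.1905 [-2.48  0.69  5.27]
0.188 0.1886 [-3.58  0.99  8.44]
0.186 0.1867 [-4.76 -0.22  8.79]
0.183 0.1838 [-5.05 -0.78  8.66]
0.18 0.1807 [-4.54 -1.06  8.87]
20.0333
```

View pics/s9.png

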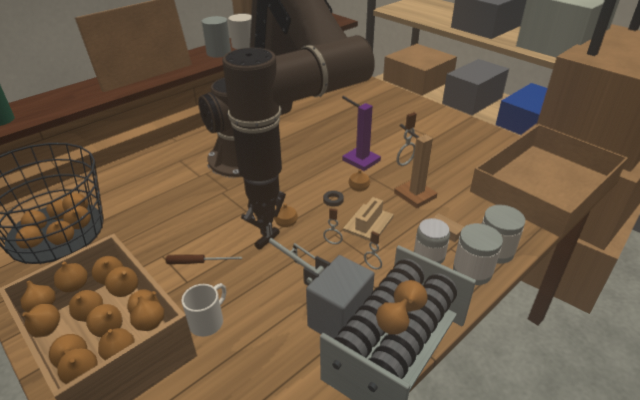

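Contact came at TCP z≈0.191, as the model predicts. I'll continue down to the third notch.

```bash
python3 - <<'E'
from h import *
B=[.5265,-.2805]
for z in [.17,.16,.15,.14,.13,.125,.12,.116,.113,.111,.110]:
    bot.servo_line([*B,z],speed=.05); s=bot.sense(); 
    zb=s['tcp_pos'][2]-.025-.011; print(z,s['tcp_pos'][2].round(4),s['wrist_force'].round(2),'theta',round(.27-np.arcsin((zb-.115)/.15),3))
bot.dwell(.5); s=bot.sense();print(s['clock'],s['wrist_force'],s['tcp_pos'])
c=snap('scene','s10');snap('wrist','w10')
cv2.imwrite('pics/s10z.png',cv2.resize(cv2.cvtColor(c['pixels'][180:320,200:380],cv2.COLOR_RGB2BGR),None,fx=4.2,fy=4.2,interpolation=2))
cv2.imwrite('pics/s10y.png',cv2.resize(cv2.cvtColor(c['pixels'][90:220,300:480],cv2.COLOR_RGB2BGR),None,fx=4.4,fy=4.4,interpolation=2))
E
```

```text
0.17 0.17 [-2.31 -0.98  3.44] theta 0.143
0.16 0.1607 [-3.71 -0.65  7.47] theta 0.205
0.15 0.1504 [-3.69 -2.04  5.1 ] theta 0.274
0.14 0.1404 [-1.18 -0.6   4.43] theta 0.341
0.13 0.131 [-0.62  0.57  9.41] theta 0.404
0.125 0.126 [-0.99  1.02  7.28] theta 0.437
0.12 0.1207 [1.44 1.07 4.75] theta 0.473
0.116 0.1165 [2.78 1.84 4.26] theta 0.502
0.113 0.1136 [3.55 2.45 5.22] theta 0.522
0.111 0.1118 [3.35 2.62 7.81] theta 0.534
0.11 0.111 [3.32 2.84 7.36] theta 0.54
23.8833 [3.92468797 2.91976586 8.02588673] [ 0.52773659 -0.28045508  0.11111628]
```

View pics/s10z.png

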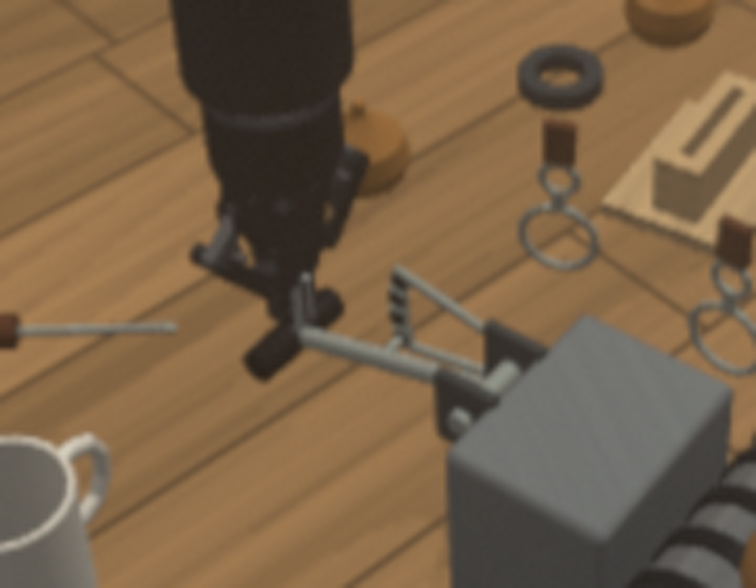

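View pics/s10y.png

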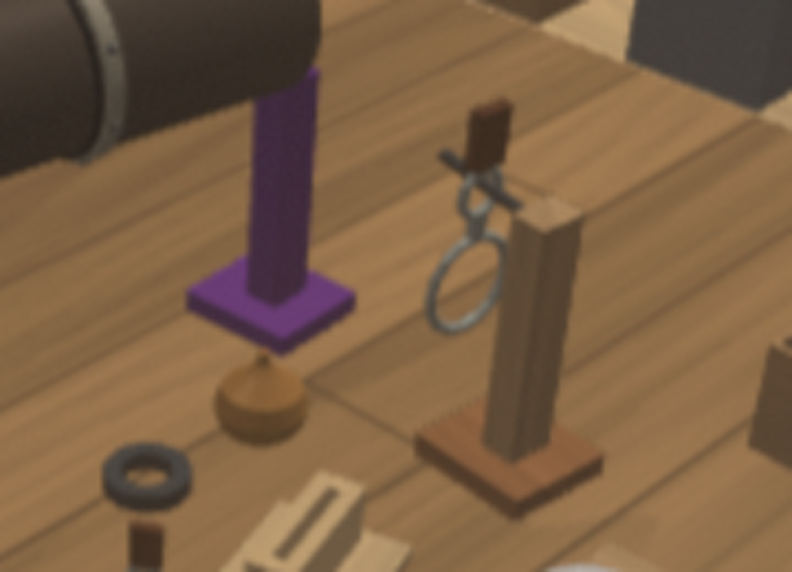

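View pics/w10.png

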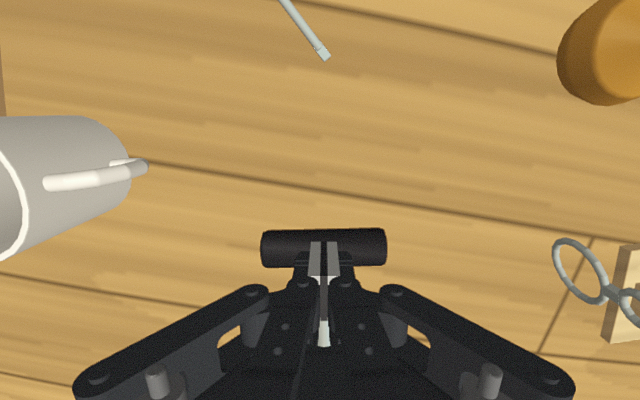

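```bash
python3 - <<'E'
from h import *
W=load('w10');S=load('s10')
# silhouette length -> distance
for z in (.065,.07,.075,.08,.085):
    print(z,np.linalg.norm(onz(W,(260.5,246),z)-onz(W,(387,246),z)))
s=lambda u,v:(S,(200+u/4.2,180+v/4.2))
print(tri((W,(261,250)),s(260,366)),tri((W,(387,247)),s(331,305)))
print('expected',proj(S,[.527,-.2805,.075]))
E
python3 - <<'E'
import cv2
a=cv2.imread('pics/s10.png')[235:275,285:325];cv2.imwrite('pics/pin.png',cv2.resize(a,(600,600),interpolation=2))
E
```

```text
0.065 0.07787833982833407
0.07 0.07551452345819895
0.075 0.07315070708806395
0.08 0.07078689071792885
0.085 0.06842307434779381
(array([ 0.53640841, -0.31402232,  0.0744971 ]), [np.float64(0.0018324853077581204), np.float64(0.0018324853077580753)]) (array([ 0.52206139, -0.24513675,  0.07000406]), [np.float64(0.0027761948503770262), np.float64(0.0027761948503771125)])
expected [269.68552615 258.41894708]
```

View pics/pin.png

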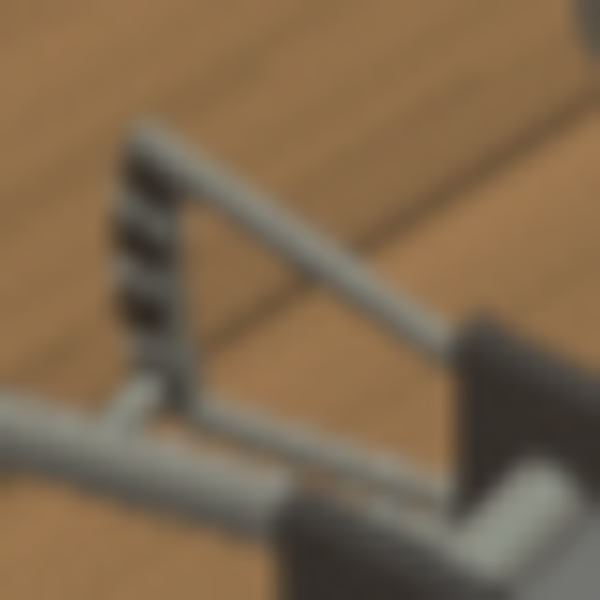

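The pin (at about (150,395) in the zoom) points at the lowest, fourth stud, with three studs free above it. The lever is in the third notch.

```bash
python3 - <<'E'
from h import *
bot.dwell(.5); s=bot.sense();print(s['clock'],s['wrist_force'],s['tcp_pos'],abs(s['joint_velocities']).max())
bot.sign_off()
E
```

```text
24.4833 [3.94392911 3.84183984 7.87348382] [ 0.52773154 -0.28045191  0.11110295] 0.0008268821224764392
the job is handed in; nothing more can be done
```

The gauge is hanging by its eye on the wooden stand's peg, let go. The run lever is held down in its third notch, and the job was handed in at 24.5 s.

- **Gauge:** I took it from its holder, threaded the eye over the peg and released it about 58 mm out from the post's centre. It hung upright, clear of the gripper, and still looked the same after the lever was pressed.
- **Lever:** I pressed it with the closed fingers on the bar's top. From the fingertip height the lever is at about 0.54 rad. The pin points at the lowest of the four studs.
- **Hold:** The upward push on the fingers was steady at about 7.9 N, with the arm at rest.
- **Checks that disagreed:**
  - The bar's height measured from the pictures came out between 70 and 80 mm depending on the method, against 75 mm expected. That range still lies within the allowed lever angles.
  - Heights from the scene camera came out up to about 4 mm off, so I relied on the wrist camera for alignment.
- **Bystanders:** None looked moved in the last pictures. I did not measure their positions again.

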